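# Put the hold-down's pressure pads away in their tray

### The arm

A 6-joint arm with a two-finger parallel gripper is mounted at the origin on the work surface. World frame = base frame: x ahead of the robot, y to its left, z up, the work surface at z = 0. Lengths are in m, angles in rad, forces in N, time in s.
With the tool pointing down it reaches from about 0.35 to 0.975 m from the base axis. Payload 7.1 kg.
Tool frame: the origin (TCP) lies at the very end of the fingers, on their centre line; the grasp point (between the pads) lies 19 mm behind it; z points along the fingers, y is the line along which they close (so a half turn about z gives the same grasp; the last joint's range is limited). The gripper opens to 88 mm and grips with 3 to 60 N. Pads are 20 mm wide; open, the fingers measure 115 mm over their backs; the gripper's body (75 mm by 178 mm) begins 61 mm behind the grasp point.
Start: joints at [1.168, 0.423, 1.63, -0, 1.089, -0.019], TCP at [0.234, 0.58, 0.223] pointing down, gripper open.
Joint ranges: [-3, 3], [-0.9, 2.11], [0.09, 2.58], [-1.31, 4.45], [0.11, 2.69], [-2.54, 2.54]. Speed limits (rad/s): [2.39, 2.39, 3.01, 3.14, 3.14, 3.14].

### API

Orientations are given as a rotation vector (axis times angle).
In Python, from rig import sensors, viewer, env, finder gives the robot as it stands.
- The arm moves only by the tool servo_tool, never from a script. Its argument "steps" is a list of rows, each a list of 5 numbers: the shift along the tool's x, y, z in m, then the turn about the tool's z in rad, then the opening, from 0 (shut) to 1 (fully open). In form: [[tx, ty, tz, spin, fingers], ...]. A call has exactly 5 rows; each row shifts and turns the commanded pose from where the row before left it, along the tool's axes as they then stand; what a row does not reach is not made up. A row lasts 1/8 s, in which the tool goes at most 62.5 mm and 10.7 degrees, less where a joint would pass 70% of its speed; a pose out of reach is approached as far as the arm can. A call is refused whole if a number of a shift passes 0.0625 or a number of a turn 0.188, either way. A call with a gripper value outside its range is refused whole. The fingers move at their own pace and stop on an object; "newtons" is the grip in N (left out, the last holds). Time passes only in rows, so rows that do not move let the fingers close, or fill a call up. It gives the time, the measured TCP pose, the force, the opening and the grip force at its end, in the units of the state.
- sensors.read_state(): the state, without advancing time (a new reading comes with each control period).
- viewer.snapshot(name): name is "scene" or "top" or "wrist"; returns the picture (400x640x3 uint8, red, green, blue); there is no depth.
- viewer.calibration(name): a dict with "K" (3x3 intrinsics, pixels), "world_to_cam" (4x4, takes a point from world to camera coordinates). Camera axes: x right, y up, looking along -z (the intrinsics and any distortion apply to the point x, -y, -z); pixel columns grow to the right and rows downward; lengths in m; the calibration is good to about 2 mm. A picture is of the moment at which its call begins: read the wrist's pose just before it. calibration takes no time and is no camera call; for the wrist camera it gives the pose at the moment of the call.
- env.sign_off(): hands the job in; it is judged then, once.
Trained networks look in the newest picture that a camera, given by its name, has taken for a name from the list of things; names that differ only in an ending like _2 or _b are one class to them, and where a whole thing is asked for, a point or a joint stands for the part that bears it (a point fixed in the world has none). Each returns a list of dicts, best first, with "confidence" (0 to 1); they miss things now and then, are a little off and sometimes report something else, mostly with a low value. They report only what shows in the picture. A call takes as long as a camera call. They do not tell look-alikes from the thing itself.
- finder.regions_of(target, camera): "mask" (400x640 bool, what is visible of it) and "centre" ([row, column] as shares, 0 to 1, of the picture: columns of its width, rows of its height, amid what is visible of it).
- finder.mark_of(target, camera): "centre" ([row, column] as shares, 0 to 1, of the picture: columns of its width, rows of its height: a listed point, or the origin of a listed thing).
The state is a dict: "t": time; "qpos": joint angles; "dq": joint speeds; "joint_torque": joint torques, N m; "eef_pos": TCP position; "tool_rot": TCP orientation; "contact_force": force on the tool from outside, world axes, zero at the start; "wrist_torque": the same for the moment, N m; "gripper_width": finger opening in m; "grip_force": force on a finger pad.
Only numpy, scipy, OpenCV 4.12 (cv2) and the standard library are available. Lean on these libraries where they do the work, as an engineer would, in place of code of your own. Each camera call takes 0.05 s, during which the arm holds its last target. There are 200 camera calls.

### The job

Gather the four steel pressure pads that stand about on the saw table and put them away in the blue tray, each in the plywood nest of its own size: the smallest pad in the smallest pocket, the next in the next, up to the largest in the largest. Set each one down, do not drop it, so that it stands upright on the floor of its pocket. The two machine levelling feet, with hexagon nut and threaded stud, look much alike but do not belong in the tray: leave them standing where they are.

Things in the scene. Friction and masses are not known exactly. Their poses are not given: they have to be found in the camera images.
- pad_30: loose pressure pad of the hold-down, the smallest of four, all steel, about 0.17 kg: a round foot disc 30 mm across, 14 mm thick, then a collar 24 mm across up to 22 mm, then a smooth round spindle 18 mm across up to the top at 64 mm. It stands on its disc. Origin: centre of the disc's underside; z runs up the spindle. Best picked up by the spindle, from above, in any yaw.
- pad_42: loose pressure pad of the hold-down, the second smallest of four, all steel, about 0.25 kg: a round foot disc 42 mm across, 14 mm thick, then a collar 24 mm across up to 22 mm, then a smooth round spindle 18 mm across up to the top at 64 mm. It stands on its disc. Origin: centre of the disc's underside; z runs up the spindle. Best picked up by the spindle, from above, in any yaw.
- pad_54: loose pressure pad of the hold-down, the second largest of four, all steel, about 0.35 kg: a round foot disc 54 mm across, 14 mm thick, then a collar 24 mm across up to 22 mm, then a smooth round spindle 18 mm across up to the top at 64 mm. It stands on its disc. Origin: centre of the disc's underside; z runs up the spindle. Best picked up by the spindle, from above, in any yaw.
- pad_66: loose pressure pad of the hold-down, the largest of four, all steel, about 0.47 kg: a round foot disc 66 mm across, 14 mm thick, then a collar 24 mm across up to 22 mm, then a smooth round spindle 18 mm across up to the top at 64 mm. It stands on its disc. Origin: centre of the disc's underside; z runs up the spindle. Best picked up by the spindle, from above, in any yaw.
- nest_30: nest for the smallest pad (30 mm): a plywood block 94 x 94 mm, 18 mm high, fixed, with a round pocket 46 mm across and 14 mm deep in the middle of its top (black rubber floor). Origin: centre of its underside; z up; pocket floor 4 mm, rim 18 mm above it. The four nests sit 95 mm apart in a row along y, in changing order, in a fixed blue tray 106 x 386 mm with its rim at 9 mm.
- nest_42: nest for the second smallest pad (42 mm): a plywood block 94 x 94 mm, 18 mm high, fixed, with a round pocket 58 mm across and 14 mm deep in the middle of its top (black rubber floor). Origin: centre of its underside; z up; pocket floor 4 mm, rim 18 mm above it. The four nests sit 95 mm apart in a row along y, in changing order, in a fixed blue tray 106 x 386 mm with its rim at 9 mm.
- nest_54: nest for the second largest pad (54 mm): a plywood block 94 x 94 mm, 18 mm high, fixed, with a round pocket 70 mm across and 14 mm deep in the middle of its top (black rubber floor). Origin: centre of its underside; z up; pocket floor 4 mm, rim 18 mm above it. The four nests sit 95 mm apart in a row along y, in changing order, in a fixed blue tray 106 x 386 mm with its rim at 9 mm.
- nest_66: nest for the largest pad (66 mm): a plywood block 94 x 94 mm, 18 mm high, fixed, with a round pocket 82 mm across and 14 mm deep in the middle of its top (black rubber floor). Origin: centre of its underside; z up; pocket floor 4 mm, rim 18 mm above it. The four nests sit 95 mm apart in a row along y, in changing order, in a fixed blue tray 106 x 386 mm with its rim at 9 mm.
- foot_a: one of two alike loose machine levelling feet, steel, 0.3 kg, not a pressure pad: round base 60 mm in diameter with black rubber sole and sloping top, a hexagon nut 24 mm across flats from 20 to 33 mm, and a threaded stud 16 mm in diameter up to 80 mm. Origin: centre of its underside; z up the stud.
- foot_b: one of two alike loose machine levelling feet, steel, 0.3 kg, not a pressure pad: round base 60 mm in diameter with black rubber sole and sloping top, a hexagon nut 24 mm across flats from 20 to 33 mm, and a threaded stud 16 mm in diameter up to 80 mm. Origin: centre of its underside; z up the stud.
Things that resemble listed ones, but are neither listed nor needed, are in the scene too. Leave any purple look-alike of the nest_42 alone.

How it is judged:
At the end, for the whole second after the job is handed in: Each pad stands upright (within 0.1 rad), released and at rest, in the pocket of the nest of its own size: within 12 mm of its centre and its underside less than 8 mm above the nest's underside (the floor is at 4 mm). The levelling feet stand upright within 30 mm of where they began (horizontal distance between pad_30 and nest_30 below 0.012 m and z of pad_30 in the frame of nest_30 below 0.008 m and angle between each of pad_30, pad_42, pad_54, pad_66, foot_a, foot_b's own z axis and vertical below 0.1 rad and linear speed of each of pad_30, pad_42, pad_54, pad_66 below 0.02 m/s and angular speed of each of pad_30, pad_42, pad_54, pad_66 below 0.2 rad/s and horizontal distance between pad_42 and nest_42 below 0.012 m and z of pad_42 in the frame of nest_42 below 0.008 m and horizontal distance between pad_54 and nest_54 below 0.012 m and z of pad_54 in the frame of nest_54 below 0.008 m and horizontal distance between pad_66 and nest_66 below 0.012 m and z of pad_66 in the frame of nest_66 below 0.008 m and distance of each of foot_a, foot_b from where it was at the start of the episode below 0.03 m); the robot touches nothing.
It fails at once if a pad comes down into its nest faster than 0.6 m/s (dropped) ((horizontal distance between pad_30 and nest_30 below 0.03 m and z of pad_30 in the frame of nest_30 below 0.03 m and linear speed of pad_30 above 0.6 m/s) or (horizontal distance between pad_42 and nest_42 below 0.03 m and z of pad_42 in the frame of nest_42 below 0.03 m and linear speed of pad_42 above 0.6 m/s) or (horizontal distance between pad_54 and nest_54 below 0.03 m and z of pad_54 in the frame of nest_54 below 0.03 m and linear speed of pad_54 above 0.6 m/s) or (horizontal distance between pad_66 and nest_66 below 0.03 m and z of pad_66 in the frame of nest_66 below 0.03 m and linear speed of pad_66 above 0.6 m/s)).
It fails at once if a levelling foot is moved more than 30 mm or tipped over ((distance of foot_a from where it was at the start of the episode above 0.03 m or angle between foot_a's own z axis and vertical above 0.5 rad) or (distance of foot_b from where it was at the start of the episode above 0.03 m or angle between foot_b's own z axis and vertical above 0.5 rad)).
It also fails if it takes over 99 s, if anything falls off the work surface, if the arm or the gripper's body presses on something with over 40 N, if the wrist force passes 120 N, or if a joint passes its speed limit or range.

## Working session

There is one attempt and no reset: what is moved stays moved. The work goes in short steps, Python scripts to look and compute and a tool call to move; the robot and the scene stay as the last step left them, time stands still between calls to the robot, and variables do not carry over. Pictures are saved under pics/ and viewed, at most 14 in all, crops included, and the job is handed in when it is done.

Besides the shell and the picture viewer there is one more tool, called after "Emit:" in YAML: its name, and indented under it one key for each argument. servo_tool: Moves the arm, as the interface text tells. Its arguments: {"type":"object","properties":{"steps":{"type":"array","items":{"type":"array","items":{"type":"number"}}},"newtons":{"type":"number"}},"required":["steps"]}

```bash
mkdir -p pics; cat > h.py <<'E'
import numpy as np, cv2
from rig import sensors, viewer, env, finder
def ray(cam,u,v,cal=None):
    c=cal or viewer.calibration(cam); K=np.array(c["K"]); T=np.array(c["world_to_cam"])
    d=np.linalg.inv(K)@[u,v,1]; d=np.array([d[0],-d[1],-d[2]])
    R=T[:3,:3]; return -R.T@T[:3,3], R.T@d
def at_z(cam,u,v,z,cal=None):
    o,d=ray(cam,u,v,cal); return o+d*(z-o[2])/d[2]
def proj(cam,p,cal=None):
    c=cal or viewer.calibration(cam); T=np.array(c["world_to_cam"]); q=T[:3,:3]@p+T[:3,3]
    w=np.array(c["K"])@[q[0],-q[1],-q[2]]; return w[:2]/w[2]
def tri(rays):
    A=0;b=0
    for o,d in rays:
        d=d/np.linalg.norm(d);P=np.eye(3)-np.outer(d,d);A=A+P;b=b+P@o
    return np.linalg.solve(A,b)
def save(n,im): cv2.imwrite("pics/"+n+".png",im[...,::-1])
E
python3 - <<'E'
from h import *
for c in("scene","top"):
    im=viewer.snapshot(c); save(c+"0",im); cal=viewer.calibration(c); print(c,cal.keys(),np.round(ray(c,320,200)[0],3),np.round(cal["K"],1).tolist())
    for t in "pad_30 pad_42 pad_54 pad_66 nest_30 nest_42 nest_54 nest_66 foot_a".split():
        for r in finder.mark_of(t,c):
            v,u=r["centre"][0]*400,r["centre"][1]*640
            print(t,round(r["confidence"],2),round(u),round(v),np.round(at_z(c,u,v,0),3)[:2])
print(sensors.read_state())
E
```

```text
scene dict_keys(['K', 'world_to_cam']) [0.934 0.288 0.681] [[386.9, 0.0, 317.5], [0.0, 386.9, 202.8], [0.0, 0.0, 1.0]]
pad_30 0.8 203 148 [ 0.609 -0.349]
pad_30 0.74 263 125 [ 0.457 -0.297]
pad_30 0.61 452 332 [0.608 0.331]
pad_30 0.59 464 254 [0.455 0.271]
pad_30 0.37 351 282 [0.651 0.139]
pad_42 0.8 203 148 [ 0.609 -0.349]
pad_42 0.74 263 125 [ 0.457 -0.297]
pad_42 0.61 452 332 [0.608 0.331]
pad_42 0.59 464 254 [0.455 0.271]
pad_42 0.37 351 282 [0.651 0.139]
pad_54 0.8 203 148 [ 0.609 -0.349]
pad_54 0.74 263 125 [ 0.457 -0.297]
pad_54 0.61 452 332 [0.608 0.331]
pad_54 0.59 464 254 [0.455 0.271]
pad_54 0.37 351 282 [0.651 0.139]
pad_66 0.8 203 148 [ 0.609 -0.349]
pad_66 0.74 263 125 [ 0.457 -0.297]
pad_66 0.61 452 332 [0.608 0.331]
pad_66 0.59 464 254 [0.455 0.271]
pad_66 0.37 351 282 [0.651 0.139]
nest_30 0.93 294 218 [ 0.614 -0.044]
nest_30 0.73 266 192 [ 0.605 -0.137]
nest_30 0.73 196 271 [ 0.829 -0.1  ]
nest_30 0.63 340 115 [ 0.297 -0.173]
nest_30 0.61 355 283 [0.648 0.144]
nest_42 0.93 294 218 [ 0.614 -0.044]
nest_42 0.73 266 192 [ 0.605 -0.137]
nest_42 0.73 196 271 [ 0.829 -0.
[... 2351 characters left out ...]
3 [ 0.45 -0.11]
{'t': 1.0, 'qpos': array([ 1.16798436e+00,  4.23095911e-01,  1.62989344e+00, -3.25536291e-05,
        1.08860080e+00, -1.90285043e-02]), 'dq': array([ 0.00029811,  0.00164559,  0.00161819, -0.00147017, -0.00066792,
        0.00017694]), 'joint_torque': array([-1.56060737e-04, -5.44570792e+01, -2.74050593e+01,  6.43468089e-02,
        1.66845781e-02, -5.03352317e-05]), 'eef_pos': array([0.23401575, 0.57952244, 0.2226802 ]), 'tool_rot': array([ 5.99124003e-01,  3.08390570e+00, -5.64150101e-06]), 'contact_force': array([ 0.46707343, -0.1665033 , -0.23484519]), 'wrist_torque': array([-0.06634721,  0.02507112,  0.00703236]), 'grip_force': 0.0, 'gripper_width': 0.08795539885320675}
```

View both.

View pics/top0.png

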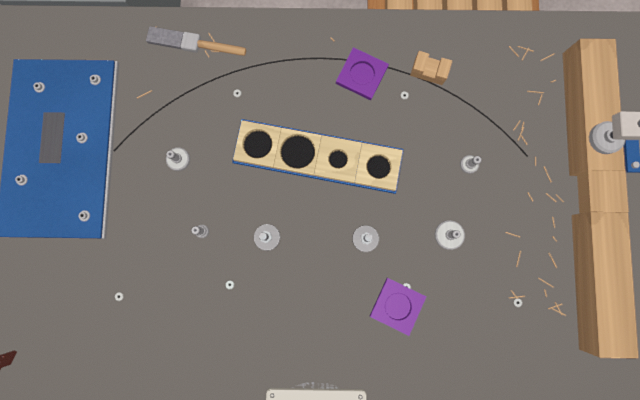

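View pics/scene0.png

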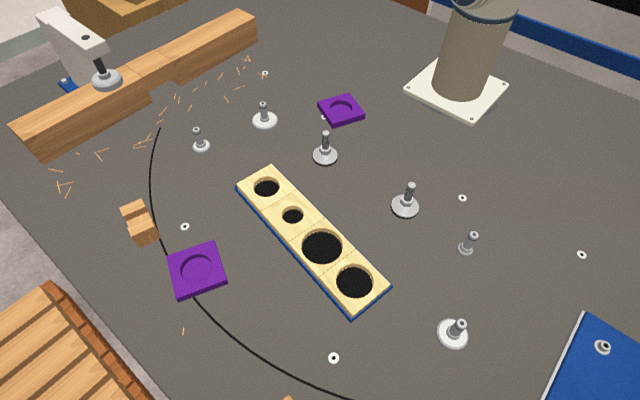

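```bash
cat > fit.py <<'E'
from h import *
from scipy.optimize import minimize
def hull(cam,cal,x,y,z,D):
    a=np.linspace(0,2*np.pi,24); m=[]
    for parts in ([(D,0),(D,.014)],[(.024,.014),(.024,.022)],[(.018,.022),(.018,.064)]):
        P=[proj(cam,np.array([x+d/2*np.cos(t),y+d/2*np.sin(t),z+h]),cal) for d,h in parts for t in a]
        m.append(cv2.convexHull(np.float32(P)))
    return m
def iou(cam,cal,mask,p):
    S=4; r=np.zeros((400*S,640*S),np.uint8)
    for hh in hull(cam,cal,*p): cv2.fillConvexPoly(r,np.int32(np.round((hh+.5)*S)),1)
    ys,xs=np.where(mask); y0,y1,x0,x1=max(ys.min()-15,0),ys.max()+15,max(xs.min()-15,0),xs.max()+15
    r=cv2.resize(r[y0*S:y1*S,x0*S:x1*S].astype(np.float32),None,fx=1/S,fy=1/S,interpolation=cv2.INTER_AREA)
    m=mask[y0:y1,x0:x1].astype(np.float32)[:r.shape[0],:r.shape[1]]
    return np.minimum(r,m).sum()/np.maximum(r,m).sum()
E
python3 - <<'E'
from fit import *
cal={c:viewer.calibration(c) for c in("scene","top")}; M={};im={}
for c in cal:
    im[c]=viewer.snapshot(c); M[c]=[r["mask"] for r in finder.regions_of("pad_54",c)]
for g in [(.615,.335),(.451,.270),(.607,-.345),(.447,-.297),(.44,.12),(.44,-.105)]:
    sel={}
    for c in cal:
        u,v=proj(c,np.array([*g,.01]),cal[c])
        L=[m for m in M[c] if m.any() and np.hypot(np.where(m)[1].mean()-u,np.where(m)[0].mean()-v)<20]
        if L: sel[c]=L[0]
    if not sel: print(g,"none");continue
    best=None
    for D in(.030,.042,.054,.066):
        f=lambda p:-np.mean([iou(c,cal[c],sel[c],(p[0],p[1],p[2],D)) for c in sel])
        r=minimize(f,[*g,0],method="Nelder-Mead",options=dict(initial_simplex=[[*g,0],[g[0]+.012,g[1],0],[g[0],g[1]+.012,0],[*g,.01]],maxfev=70))
        print(list(sel),D,np.round(r.x,3),round(-r.fun,3))
# pockets + tray from dark / plywood pixels
for c in cal:
    I=im[c].astype(int); wood=((I[...,0]>190)&(I[...,2]<190)&(I[...,0]-I[...,2]>30)).astype(np.uint8)
    n,lab,st,_=cv2.connectedComponentsWithStats(wood)
    for u,v in [(258,144),(297,151),(338,159),(378,167)] if c=="top" else [(266,187),(292,215),(322,247),(354,281)]:
        d=(I.max(2)<55).astype(np.uint8); n,lab,st,ce=cv2.connectedComponentsWithStats(d); k=lab[v,u]
        cs,_=cv2.findContours((lab==k).astype(np.uint8),cv2.RETR_EXTERNAL,cv2.CHAIN_APPROX_NONE)
        e=cv2.fitEllipse(max(cs,key=len)); p=at_z(c,*e[0],.018,cal[c])
        sc=np.linalg.norm(p-ray(c,0,0,cal[c])[0])/cal[c]["K"][0][0]
        print(c,np.round(e[0],1),np.round(p,3),"major mm",round((max(e[1])+1)*sc*1000))
E
```

```text
['scene', 'top'] 0.03 [ 0.617  0.331 -0.003] 0.484
['scene', 'top'] 0.042 [ 0.617  0.33  -0.001] 0.734
['scene', 'top'] 0.054 [0.615 0.332 0.001] 0.887
['scene', 'top'] 0.066 [ 0.612  0.335 -0.008] 0.662
['scene', 'top'] 0.03 [0.449 0.266 0.003] 0.859
['scene', 'top'] 0.042 [0.449 0.266 0.006] 0.6
['scene', 'top'] 0.054 [ 0.446  0.266 -0.003] 0.417
['scene', 'top'] 0.066 [ 0.433  0.269 -0.01 ] 0.301
['scene', 'top'] 0.03 [ 0.614 -0.344  0.001] 0.708
['scene', 'top'] 0.042 [ 0.613 -0.344  0.002] 0.881
['scene', 'top'] 0.054 [ 0.613 -0.348  0.   ] 0.659
['scene', 'top'] 0.066 [ 0.609 -0.356 -0.006] 0.488
['scene', 'top'] 0.03 [ 0.451 -0.297 -0.002] 0.359
['scene', 'top'] 0.042 [ 0.459 -0.288  0.012] 0.524
['scene', 'top'] 0.054 [ 0.454 -0.292  0.006] 0.739
['scene', 'top'] 0.066 [ 0.45  -0.296  0.004] 0.926
(0.44, 0.12) none
(0.44, -0.105) none
scene [266.3 188.1] [ 0.605 -0.133  0.018] major mm 52
scene [292.4 216.1] [ 0.622 -0.04   0.018] major mm 40
scene [321.4 247.6] [0.639 0.054 0.018] major mm 77
scene [354.  282.4] [0.655 0.146 0.018] major mm 67
top [257.5 144. ] [0.651 0.146 0.018] major mm 64
top [297.4 151.6] [0.634 0.053 0.018] major mm 76
top [337.7 159. ] [ 0.618 -0.04   0.018] major mm 40
top [378.2 166.7] [ 0.601 -0.133  0.018] major mm 52
```

Emit:
servo_tool:
  steps:
    - [0,0,0,-0.128,1]
    - [0,0,0,-0.128,1]
    - [0,0,0,-0.128,1]
    - [-0.05,-0.03,0,0,1]
    - [-0.05,-0.03,0,0,1]
  newtons: 25

```text
t: 1.82
eef_pos: [0.3346, 0.5192, 0.2227]
tool_rot: [-0.004, 3.141, 0.0]
contact_force: [0.6, -0.0, -0.5]
gripper_width: 0.0882
grip_force: 0.0
```

Emit:
servo_tool:
  steps:
    - [-0.056,-0.036,0,0,1]
    - [-0.056,-0.036,0,0,1]
    - [-0.056,-0.036,0,0,1]
    - [-0.056,-0.036,0,0,1]
    - [-0.056,-0.036,0,0,1]

```text
t: 2.45
eef_pos: [0.5986, 0.3493, 0.2228]
tool_rot: [-0.0, 3.141, 0.0]
contact_force: [0.3, 0.6, -0.5]
gripper_width: 0.0878
grip_force: 0.0
```

```bash
cat > look.py <<'E'
import sys
from h import *
s=sensors.read_state(); cal=viewer.calibration("wrist"); im=viewer.snapshot("wrist")
print(round(s["t"],2),np.round(s["eef_pos"],4),np.round(s["tool_rot"],3),round(s["gripper_width"],4),"cam",np.round(ray("wrist",320,200,cal)[0],3))
n=sys.argv[1]
if n!="-": save(n,im)
P={"pad54":(.615,.332),"pad30":(.449,.266),"pad42":(.613,-.344),"pad66":(.45,-.296)}
for k,(x,y) in P.items():
    a=proj("wrist",np.array([x,y,.064]),cal); 
    if 0<a[0]<640 and 0<a[1]<400: print(k,"top expected px",np.round(a))
for t in ("pad_54","nest_54"):
    for r in finder.mark_of(t,"wrist"):
        v,u=r["centre"][0]*400,r["centre"][1]*640
        print(t,round(r["confidence"],2),round(u),round(v),np.round(at_z("wrist",u,v,0,cal),3)[:2])
E
python3 look.py w1
```

```text
2.45 [0.5986 0.3493 0.2228] [-0.     3.141  0.   ] 0.0878 cam [0.514 0.349 0.385]
pad54 top expected px [304. 194.]
pad30 top expected px [229.  21.]
pad_54 0.9 247 39 [0.453 0.267]
pad_54 0.68 308 182 [0.618 0.334]
nest_54 0.93 8 186 [ 0.625 -0.051]
nest_54 0.86 164 207 [0.652 0.146]
nest_54 0.76 90 197 [0.64  0.052]
nest_54 0.7 18 321 [ 0.832 -0.099]
```

View pics/w1.png

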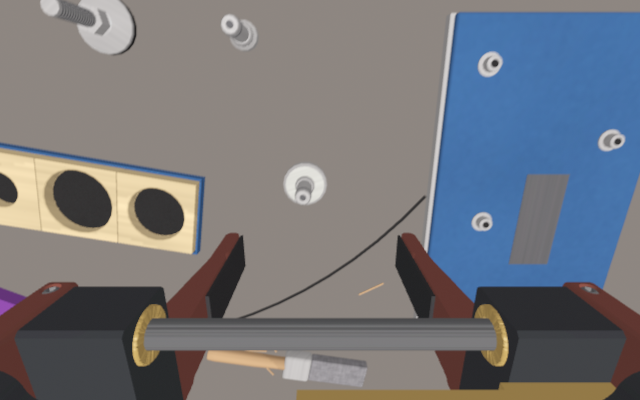

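Emit:
servo_tool:
  steps:
    - [0,0,0,0,1]
    - [0,0,0,0,1]
    - [0,0,0,0,1]
    - [0,0,0,0,1]
    - [0,0,0,0,1]

```text
t: 3.22
eef_pos: [0.5967, 0.351, 0.2228]
tool_rot: [-0.001, 3.141, 0.0]
contact_force: [0.1, 0.2, 0.6]
gripper_width: 0.0876
grip_force: 0.0
```

```bash
python3 look.py w2; python3 - <<'E'
from h import *
im=cv2.imread("pics/w2.png"); cv2.imwrite("pics/w2c.png",cv2.resize(im[130:260,230:400],None,fx=4,fy=4))
E
```

```text
3.23 [0.5967 0.351  0.2228] [-1.000e-03  3.141e+00  0.000e+00] 0.0876 cam [0.512 0.35  0.385]
pad54 top expected px [302. 196.]
pad30 top expected px [228.  23.]
pad_54 0.88 245 37 [0.45  0.267]
pad_54 0.72 306 185 [0.621 0.333]
nest_54 0.96 87 196 [0.637 0.05 ]
nest_54 0.83 163 208 [0.653 0.145]
nest_54 0.68 18 321 [ 0.831 -0.097]
nest_54 0.6 10 189 [ 0.626 -0.048]
```

View pics/w2c.png

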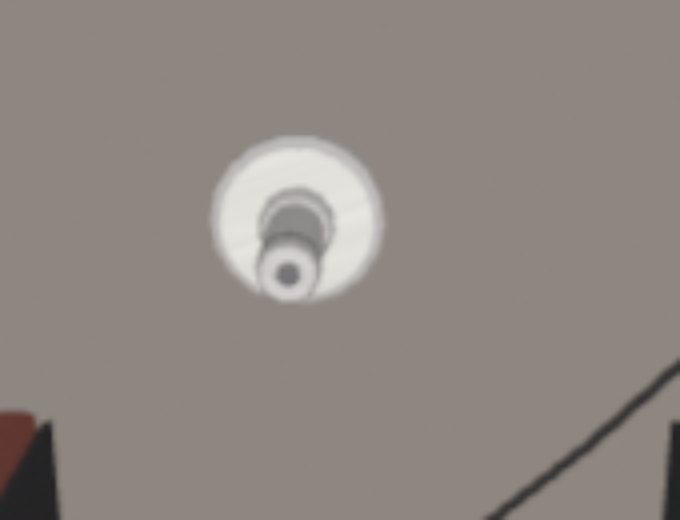

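Emit:
servo_tool:
  steps:
    - [-0.0195,-0.019,0,0,1]
    - [0,0,0.05,0,1]
    - [0,0,0.05,0,1]
    - [0,0,0.05,0,1]
    - [0,0,0.02,0,1]

```text
t: 4.0
eef_pos: [0.6156, 0.3296, 0.0494]
tool_rot: [-0.001, -3.138, 0.004]
contact_force: [-0.5, 0.4, 0.1]
gripper_width: 0.0875
grip_force: 0.0
```

Emit:
servo_tool:
  steps:
    - [0,0,0,0,1]
    - [0,0,0.012,0,1]
    - [0,0,0.012,0,1]
    - [0,0,0,0,1]
    - [0,0,0,0,1]

```text
t: 4.62
eef_pos: [0.6166, 0.3318, 0.0291]
tool_rot: [-0.001, 3.141, 0.0]
contact_force: [0.1, -0.9, -0.7]
gripper_width: 0.0879
grip_force: 0.0
```

Emit:
servo_tool:
  steps:
    - [0,0,0,0,0]
    - [0,0,0,0,0]
    - [0,0,0,0,0]
    - [0,0,0,0,0]
    - [0,0,0,0,0]
  newtons: 30

```text
t: 5.25
eef_pos: [0.6164, 0.3316, 0.0287]
tool_rot: [-0.0, 3.142, 0.0]
contact_force: [-0.2, -0.5, 0.9]
gripper_width: 0.0415
grip_force: 0.0
```

Emit:
servo_tool:
  steps:
    - [0,0,0,0,0]
    - [0,0,-0.02,0,0]
    - [0,0,-0.03,0,0]
    - [0,0,-0.03,0,0]
    - [0,0,0,0,0]

```text
t: 5.88
eef_pos: [0.6181, 0.3325, 0.112]
tool_rot: [-0.0, 3.137, 0.004]
contact_force: [0.4, 0.3, -3.9]
gripper_width: 0.0158
grip_force: 30.0
```

```bash
python3 look.py w3; python3 - <<'E'
from h import *
im=viewer.snapshot("scene"); u,v=map(int,proj("scene",np.array([.617,.332,.1])))
print(u,v); v0=max(v-70,0);u0=max(u-70,0)
cv2.imwrite("pics/s3c.png",cv2.resize(im[v0:v0+140,u0:u0+140,::-1],None,fx=4,fy=4))
E
```

```text
5.88 [0.6181 0.3325 0.112 ] [-0.     3.137  0.004] 0.0158 cam [0.533 0.332 0.274]
pad54 top expected px [319. 214.]
nest_54 0.86 121 227 [0.654 0.144]
469 315
```

View pics/s3c.png

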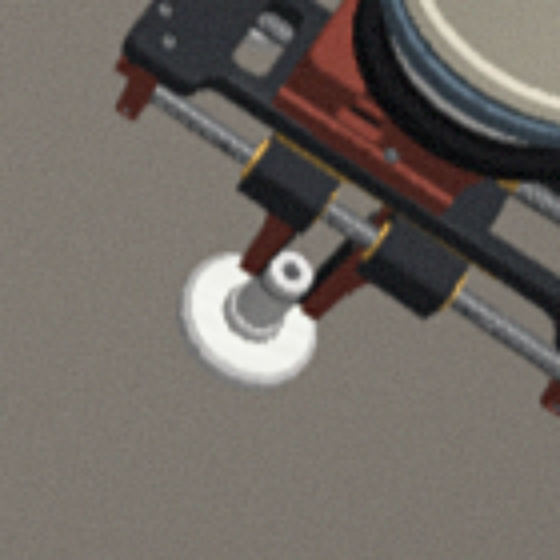

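```bash
python3 - <<'E'
from h import *
for z in (.12,.13,.14,.147,.155): print(z,proj("scene",np.array([.617,.3325,z])))
print(sensors.read_state()["gripper_width"],sensors.read_state()["eef_pos"])
E
```

```text
0.12 [474.07323014 311.19313882]
0.13 [476.35777993 308.72311598]
0.14 [478.70778591 306.18232285]
0.147 [480.39325823 304.36001409]
0.155 [482.36181413 302.23163937]
0.015677221502497726 [0.61531709 0.33104737 0.10714859]
```

Emit:
servo_tool:
  steps:
    - [0,0,0.02,0,0]
    - [0,0,0.02,0,0]
    - [0,0,0.01,0,0]
    - [0,0,0,0,0]
    - [0,0,0,0,0]

```text
t: 6.7
eef_pos: [0.6162, 0.3315, 0.0578]
tool_rot: [0.0, -3.141, 0.001]
contact_force: [-0.4, 0.5, -3.5]
gripper_width: 0.0166
grip_force: 30.0
```

Emit:
servo_tool:
  steps:
    - [0,0,0.003,0,0]
    - [0,0,0.002,0,0]
    - [0,0,0.002,0,0]
    - [0,0,0,0,0]
    - [0,0,0,0,0]

```text
t: 7.32
eef_pos: [0.6171, 0.3322, 0.0559]
tool_rot: [-0.001, 3.14, 0.002]
contact_force: [-9.6, -4.3, 24.4]
gripper_width: 0.0165
grip_force: 30.0
```

Emit:
servo_tool:
  steps:
    - [0,0,-0.004,0,0]
    - [0,0,0,0,0.5]
    - [0,0,0,0,0.5]
    - [0,0,0,0,0.5]
    - [0,0,0,0,0.5]

```text
t: 7.95
eef_pos: [0.6164, 0.3316, 0.0554]
tool_rot: [0.0, -3.141, 0.0]
contact_force: [0.7, -0.6, -0.1]
gripper_width: 0.044
grip_force: 0.0
```

Emit:
servo_tool:
  steps:
    - [0,0,0.01,0,0.5]
    - [0,0,0.01,0,0.5]
    - [0,0,0.007,0,0.5]
    - [0,0,0,0,0]
    - [0,0,0,0,0]

```text
t: 8.57
eef_pos: [0.6165, 0.3317, 0.0287]
tool_rot: [-0.0, 3.141, 0.0]
contact_force: [-1.2, -0.1, 0.0]
gripper_width: 0.0271
grip_force: 0.0
```

Emit:
servo_tool:
  steps:
    - [0,0,0,0,0]
    - [0,0,0,0,0]
    - [0,0,0,0,0]
    - [0,0,0,0,0]
    - [0,0,0,0,0]

```text
t: 9.2
eef_pos: [0.6167, 0.3319, 0.0291]
tool_rot: [-0.0, 3.141, 0.001]
contact_force: [0.2, 1.2, 1.8]
gripper_width: 0.0173
grip_force: 30.0
```

Emit:
servo_tool:
  steps:
    - [0,0,-0.02,0,0]
    - [0,0,-0.03,0,0]
    - [-0.006,-0.036,-0.02,0,0]
    - [-0.0103,-0.05,0,0,0]
    - [-0.01,-0.05,0,0,0]

```text
t: 9.82
eef_pos: [0.6427, 0.1943, 0.0999]
tool_rot: [-0.002, 3.141, -0.0]
contact_force: [0.6, -0.6, -4.2]
gripper_width: 0.0178
grip_force: 30.0
```

Emit:
servo_tool:
  steps:
    - [-0.01,-0.05,0,0,0]
    - [0,0,0,0,0]
    - [0,0,0,0,0]
    - [0,0,0,0,0]
    - [0,0,0,0,0]

```text
t: 10.45
eef_pos: [0.6524, 0.1468, 0.0987]
tool_rot: [0.003, -3.141, -0.0]
contact_force: [0.4, 0.6, -2.7]
gripper_width: 0.0175
grip_force: 30.0
```

```bash
python3 look.py w4; python3 - <<'E'
from h import *
im=cv2.imread("pics/w4.png"); cv2.imwrite("pics/w4c.png",im)
E
```

```text
10.45 [0.6524 0.1468 0.0987] [ 3.000e-03 -3.141e+00 -0.000e+00] 0.0175 cam [0.568 0.146 0.261]
pad54 top expected px [607. 173.]
pad_54 0.8 321 234 [0.688 0.148]
nest_54 0.98 90 356 [ 0.829 -0.094]
nest_54 0.69 209 185 [0.642 0.05 ]
nest_54 0.62 320 200 [0.655 0.147]
nest_54 0.56 97 164 [ 0.624 -0.043]
```

View pics/w4.png

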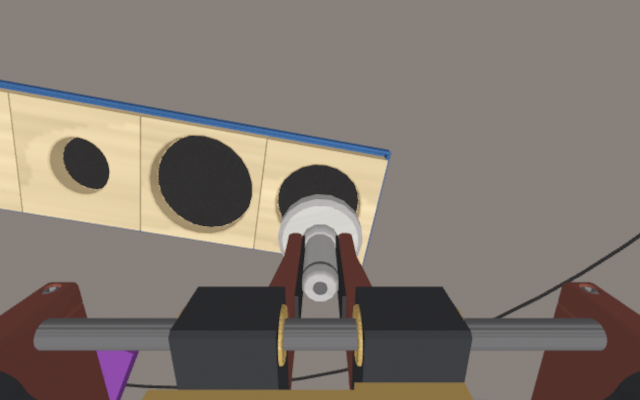

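Emit:
servo_tool:
  steps:
    - [-0.001,0,0.02,0,0]
    - [0,0,0.02,0,0]
    - [0,0,0.015,0,0]
    - [0,0,0.005,0,0]
    - [0,0,0,0,0]

```text
t: 11.22
eef_pos: [0.6535, 0.1455, 0.038]
tool_rot: [0.0, -3.141, 0.0]
contact_force: [0.2, -0.3, -3.4]
gripper_width: 0.0172
grip_force: 30.0
```

Emit:
servo_tool:
  steps:
    - [0,0,0.002,0,0]
    - [0,0,0.001,0,0]
    - [0,0,0.001,0,0]
    - [0,0,0,0,0]
    - [0,0,0,0,0]

```text
t: 11.85
eef_pos: [0.6542, 0.1457, 0.036]
tool_rot: [-0.0, 3.141, 0.0]
contact_force: [-3.5, -0.6, 6.3]
gripper_width: 0.0176
grip_force: 30.0
```

Emit:
servo_tool:
  steps:
    - [0,0,0,0,0.5]
    - [0,0,0,0,0.5]
    - [0,0,0,0,0.5]
    - [0,0,0,0,0.5]
    - [0,0,-0.02,0,0.5]

```text
t: 12.48
eef_pos: [0.6524, 0.1454, 0.0538]
tool_rot: [0.0, -3.138, 0.001]
contact_force: [-1.3, 0.1, 0.2]
gripper_width: 0.0439
grip_force: 0.0
```

Emit:
servo_tool:
  steps:
    - [0,0,-0.05,0,0.5]
    - [0,0,-0.03,0,0.5]
    - [0.03,0.02,0,0,0.6]
    - [0.05,0.03,0,0,0.6]
    - [0.05,0.03,0,0,0.6]

```text
t: 13.1
eef_pos: [0.523, 0.2263, 0.1362]
tool_rot: [0.001, 3.14, 0.001]
contact_force: [-0.5, -0.0, -0.1]
gripper_width: 0.053
grip_force: 0.0
```

Emit:
servo_tool:
  steps:
    - [0.05,0.03,0,0,0.6]
    - [0.025,0.01,0,0,0.6]
    - [0,0,0,0,0.6]
    - [0,0,0,0,0.6]
    - [0,0,0,0,0.6]

```text
t: 13.72
eef_pos: [0.45, 0.2653, 0.1351]
tool_rot: [0.002, 3.141, 0.001]
contact_force: [0.2, 0.1, 0.3]
gripper_width: 0.0526
grip_force: 0.0
```

```bash
python3 look.py w5; python3 - <<'E'
from h import *
im=viewer.snapshot("top")
cv2.imwrite("pics/t5c.png",cv2.resize(im[90:270,150:420,::-1],None,fx=2.9,fy=2.9))
E
```

```text
13.72 [0.45   0.2653 0.1351] [2.000e-03 3.141e+00 1.000e-03] 0.0526 cam [0.366 0.265 0.297]
pad54 top expected px [390. 370.]
pad30 top expected px [321. 206.]
pad_54 0.71 319 189 [0.453 0.264]
```

View pics/t5c.png

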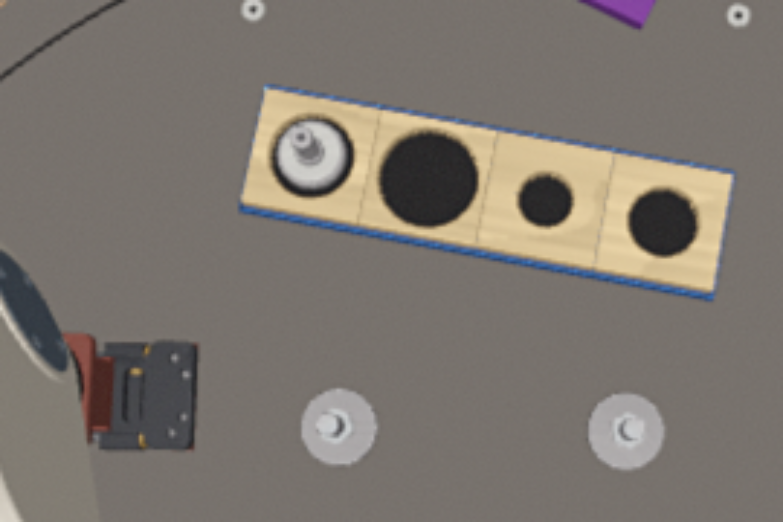

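View pics/w5.png

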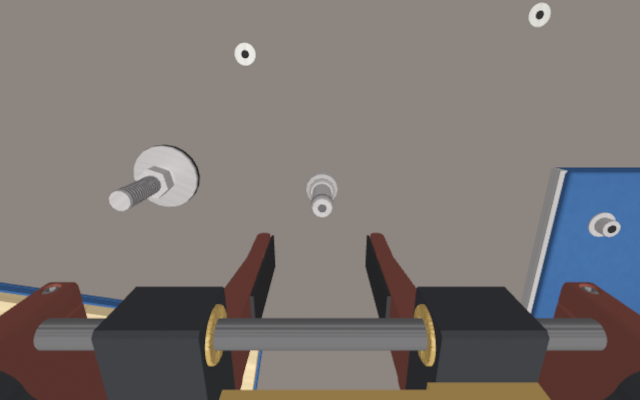

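Emit:
servo_tool:
  steps:
    - [0,0,0.04,0,0.6]
    - [0,0,0.04,0,0.6]
    - [0,0,0.02,0,0.6]
    - [0,0,0.006,0,0.6]
    - [0,0,0,0,0]

```text
t: 14.55
eef_pos: [0.4489, 0.2655, 0.0287]
tool_rot: [-0.0, -3.141, 0.0]
contact_force: [-0.4, 0.6, 0.2]
gripper_width: 0.0457
grip_force: 0.0
```

Emit:
servo_tool:
  steps:
    - [0,0,0,0,0]
    - [0,0,0,0,0]
    - [0,0,0,0,0]
    - [0,0,0,0,0]
    - [0,0,0,0,0]

```text
t: 15.18
eef_pos: [0.4491, 0.2659, 0.0292]
tool_rot: [-0.0, 3.141, 0.001]
contact_force: [-1.1, -0.5, 5.8]
gripper_width: 0.0177
grip_force: 30.0
```

Emit:
servo_tool:
  steps:
    - [0,0,-0.02,0,0]
    - [0,0,-0.04,0,0]
    - [-0.011,-0.016,-0.03,0,0]
    - [-0.025,-0.04,0,0,0]
    - [-0.025,-0.05,0,0,0]

```text
t: 15.8
eef_pos: [0.5104, 0.1591, 0.1192]
tool_rot: [-0.003, 3.14, 0.001]
contact_force: [0.3, -0.4, -0.9]
gripper_width: 0.0172
grip_force: 30.0
```

Emit:
servo_tool:
  steps:
    - [-0.03,-0.05,0,0,0]
    - [-0.03,-0.05,0,0,0]
    - [-0.03,-0.05,0,0,0]
    - [-0.02,-0.05,0,0,0]
    - [0,0,0,0,0]

```text
t: 16.42
eef_pos: [0.6207, -0.0438, 0.1183]
tool_rot: [0.006, 3.141, -0.001]
contact_force: [-0.5, 0.5, -1.5]
gripper_width: 0.0175
grip_force: 30.0
```

Emit:
servo_tool:
  steps:
    - [0,0,0,0,0]
    - [0,0,0.02,0,0]
    - [0,0,0.02,0,0]
    - [0,0,0,0,0]
    - [0,0,0,0,0]

```text
t: 17.05
eef_pos: [0.6197, -0.04, 0.0783]
tool_rot: [0.001, -3.141, -0.0]
contact_force: [-0.2, 0.2, -1.2]
gripper_width: 0.0171
grip_force: 30.0
```

```bash
python3 look.py w6
```

```text
17.05 [ 0.6197 -0.04    0.0783] [ 1.000e-03 -3.141e+00 -0.000e+00] 0.0171 cam [ 0.535 -0.041  0.24 ]
pad_54 0.8 546 250 [0.661 0.153]
pad_54 0.32 318 207 [ 0.622 -0.041]
nest_54 0.95 430 226 [0.638 0.052]
nest_54 0.79 314 211 [ 0.625 -0.045]
nest_54 0.78 199 183 [ 0.601 -0.136]
```

View pics/w6.png

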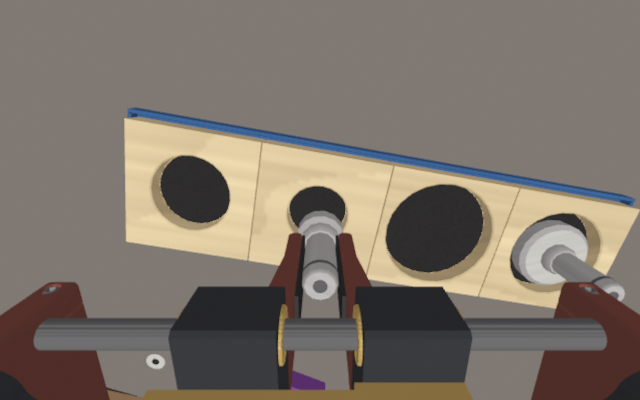

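Emit:
servo_tool:
  steps:
    - [-0.001,-0.001,0.015,0,0]
    - [0,0,0.015,0,0]
    - [0,0,0.009,0,0]
    - [0,0,0,0,0]
    - [0,0,0,0,0]

```text
t: 17.82
eef_pos: [0.621, -0.0414, 0.0397]
tool_rot: [-0.0, 3.141, -0.0]
contact_force: [-0.5, -0.2, -1.6]
gripper_width: 0.0171
grip_force: 30.0
```

Emit:
servo_tool:
  steps:
    - [0,0,0.002,0,0]
    - [0,0,0.002,0,0]
    - [0,0,0.001,0,0]
    - [0,0,0,0,0]
    - [0,0,0,0,0]

```text
t: 18.45
eef_pos: [0.6213, -0.0414, 0.0363]
tool_rot: [-0.0, 3.14, -0.0]
contact_force: [-3.8, 0.8, 10.5]
gripper_width: 0.0172
grip_force: 30.0
```

Emit:
servo_tool:
  steps:
    - [0,0,0,0,0.5]
    - [0,0,0,0,0.5]
    - [0,0,0,0,0.5]
    - [0,0,0,0,0.5]
    - [0,0,-0.02,0,0.5]

```text
t: 19.08
eef_pos: [0.6195, -0.0413, 0.0539]
tool_rot: [0.0, -3.138, -0.0]
contact_force: [-0.8, 0.0, 1.5]
gripper_width: 0.0438
grip_force: 0.0
```

Emit:
servo_tool:
  steps:
    - [0,0,-0.05,0,0.5]
    - [0,0,-0.03,0,0.5]
    - [0,-0.04,0,0,0.6]
    - [0,-0.05,0,0,0.6]
    - [0.002,-0.05,0,0,0.6]

```text
t: 19.7
eef_pos: [0.6193, -0.1827, 0.1366]
tool_rot: [-0.001, 3.14, -0.001]
contact_force: [0.7, -1.0, 0.3]
gripper_width: 0.0527
grip_force: 0.0
```

Emit:
servo_tool:
  steps:
    - [0.002,-0.05,0,0,0.6]
    - [0.002,-0.05,0,0,0.6]
    - [0.002,-0.05,0,0,0.6]
    - [0,-0.012,0,0,0.6]
    - [0,0,0,0,0.6]

```text
t: 20.32
eef_pos: [0.6128, -0.3438, 0.1354]
tool_rot: [0.002, 3.141, -0.0]
contact_force: [0.4, 0.4, -0.7]
gripper_width: 0.0527
grip_force: 0.0
```

Emit:
servo_tool:
  steps:
    - [0,0,0,0,0.6]
    - [0,0,0,0,0.6]
    - [0,0,0,0,0.6]
    - [0,0,0,0,0.6]
    - [0,0,0,0,0.6]

```text
t: 20.95
eef_pos: [0.6129, -0.3432, 0.1346]
tool_rot: [0.001, -3.142, -0.0]
contact_force: [0.1, 0.3, 0.3]
gripper_width: 0.0528
grip_force: 0.0
```

```bash
python3 look.py w7; python3 - <<'E'
from h import *
im=viewer.snapshot("top")[110:210,220:420]; w=cv2.imread("pics/w7.png")
cv2.imwrite("pics/m7.png",np.vstack([cv2.resize(im[...,::-1],(500,250)),cv2.resize(w,(500,312))]))
E
```

```text
20.95 [ 0.6129 -0.3432  0.1346] [ 1.000e-03 -3.142e+00 -0.000e+00] 0.0528 cam [ 0.529 -0.344  0.297]
pad42 top expected px [319. 208.]
pad_54 0.8 312 188 [ 0.615 -0.351]
pad_54 0.67 630 198 [ 0.625 -0.033]
nest_54 0.58 625 194 [ 0.621 -0.039]
nest_54 0.56 535 177 [ 0.603 -0.133]
```

View pics/m7.png

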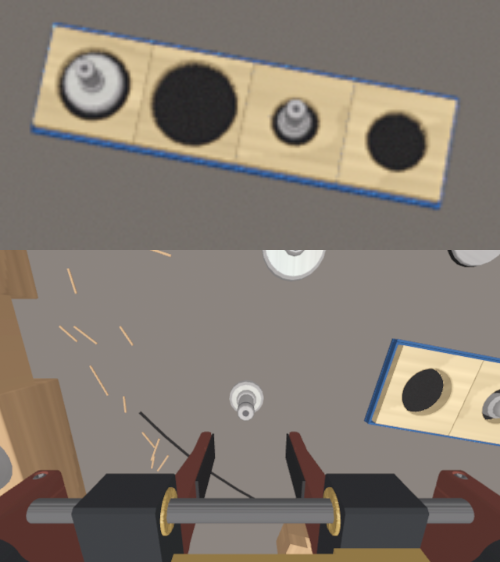

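Emit:
servo_tool:
  steps:
    - [0,-0.002,0.04,0,0.6]
    - [0,0,0.04,0,0.6]
    - [0,0,0.02,0,0.6]
    - [0,0,0.006,0,0.6]
    - [0,0,0,0,0]

```text
t: 21.78
eef_pos: [0.6133, -0.3457, 0.0293]
tool_rot: [-0.0, 3.141, -0.001]
contact_force: [0.0, 0.5, 0.0]
gripper_width: 0.0455
grip_force: 0.0
```

Emit:
servo_tool:
  steps:
    - [0,0,0,0,0]
    - [0,0,0,0,0]
    - [0,0,0,0,0]
    - [0,0,0,0,0]
    - [0,0,0,0,0]

```text
t: 22.4
eef_pos: [0.6133, -0.3458, 0.0295]
tool_rot: [-0.0, 3.14, -0.001]
contact_force: [-0.8, -0.3, 5.5]
gripper_width: 0.0171
grip_force: 30.0
```

Emit:
servo_tool:
  steps:
    - [0,0,-0.02,0,0]
    - [0,0,-0.04,0,0]
    - [0,0.03,0,0,0]
    - [0.003,0.05,0,0,0]
    - [0.003,0.05,0,0,0]

```text
t: 23.02
eef_pos: [0.6065, -0.2142, 0.0895]
tool_rot: [0.001, 3.141, 0.0]
contact_force: [0.5, 0.0, -2.1]
gripper_width: 0.0171
grip_force: 30.0
```

Emit:
servo_tool:
  steps:
    - [0.003,0.05,0,0,0]
    - [0.001,0.033,0,0,0]
    - [0,0,0,0,0]
    - [0,0,0,0,0]
    - [0,0,0.01,0,0]

```text
t: 23.65
eef_pos: [0.6036, -0.1337, 0.0792]
tool_rot: [0.002, 3.14, -0.001]
contact_force: [0.1, -0.3, -1.2]
gripper_width: 0.0178
grip_force: 30.0
```

```bash
python3 look.py w8
```

```text
23.65 [ 0.6036 -0.1337  0.0792] [ 2.00e-03  3.14e+00 -1.00e-03] 0.0178 cam [ 0.519 -0.134  0.241]
pad_54 0.92 320 231 [ 0.628 -0.134]
pad_54 0.83 433 229 [ 0.626 -0.039]
nest_54 0.95 318 207 [ 0.606 -0.135]
nest_54 0.68 430 226 [ 0.623 -0.042]
nest_54 0.67 543 246 [0.641 0.057]
```

View pics/w8.png

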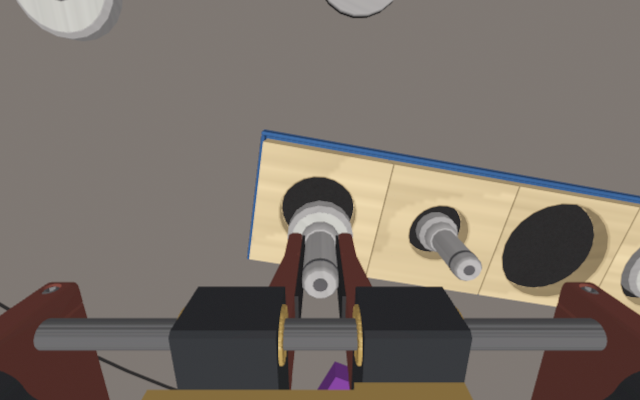

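Pad 42 hangs over its pocket (318,207); pad 30 is seated at (433,230). Lower.

Emit:
servo_tool:
  steps:
    - [-0.001,-0.001,0.015,0,0]
    - [0,0,0.015,0,0]
    - [0,0,0.009,0,0]
    - [0,0,0,0,0]
    - [0,0,0,0,0]

```text
t: 24.42
eef_pos: [0.604, -0.1333, 0.0398]
tool_rot: [-0.001, 3.141, -0.0]
contact_force: [0.8, -0.4, -2.4]
gripper_width: 0.017
grip_force: 30.0
```

Emit:
servo_tool:
  steps:
    - [0,0,0.002,0,0]
    - [0,0,0.002,0,0]
    - [0,0,0.001,0,0]
    - [0,0,0,0,0]
    - [0,0,0,0,0]

```text
t: 25.05
eef_pos: [0.6042, -0.1335, 0.0364]
tool_rot: [-0.0, 3.141, -0.0]
contact_force: [-3.8, 0.2, 11.4]
gripper_width: 0.0173
grip_force: 30.0
```

Emit:
servo_tool:
  steps:
    - [0,0,0,0,0.5]
    - [0,0,0,0,0.5]
    - [0,0,0,0,0.5]
    - [0,0,0,0,0.5]
    - [0,0,-0.02,0,0.5]

```text
t: 25.68
eef_pos: [0.6025, -0.1331, 0.0539]
tool_rot: [0.0, -3.138, -0.001]
contact_force: [-1.0, -0.4, 0.3]
gripper_width: 0.0439
grip_force: 0.0
```

Emit:
servo_tool:
  steps:
    - [0,0,-0.05,0,0.5]
    - [0,0,-0.03,0,0.5]
    - [0.034,-0.0325,0,0,0.6]
    - [0.04,-0.04,0,0,0.6]
    - [0.04,-0.045,0,0,0.6]

```text
t: 26.3
eef_pos: [0.4892, -0.2518, 0.1363]
tool_rot: [-0.002, 3.14, -0.001]
contact_force: [0.5, -0.2, 0.0]
gripper_width: 0.053
grip_force: 0.0
```

Emit:
servo_tool:
  steps:
    - [0.04,-0.045,0,0,0.6]
    - [0,0,0,0,0.6]
    - [0,0,0,0,0.6]
    - [0,0,0,0,0.6]
    - [0,0,0,0,0.6]

```text
t: 26.92
eef_pos: [0.4507, -0.295, 0.1348]
tool_rot: [-0.003, 3.141, -0.0]
contact_force: [0.3, -0.4, -0.6]
gripper_width: 0.0528
grip_force: 0.0
```

```bash
python3 look.py w9; python3 - <<'E'
from h import *
im=viewer.snapshot("top")[110:210,220:420]; w=cv2.imread("pics/w9.png")
cv2.imwrite("pics/m9.png",np.vstack([cv2.resize(im[...,::-1],(500,250)),cv2.resize(w,(500,312))]))
E
```

```text
26.93 [ 0.4507 -0.295   0.1348] [-3.000e-03  3.141e+00 -0.000e+00] 0.0528 cam [ 0.366 -0.296  0.297]
pad42 top expected px [268. 368.]
pad66 top expected px [319. 207.]
pad_54 0.93 317 183 [ 0.447 -0.298]
nest_54 0.81 539 331 [ 0.625 -0.039]
```

View pics/m9.png

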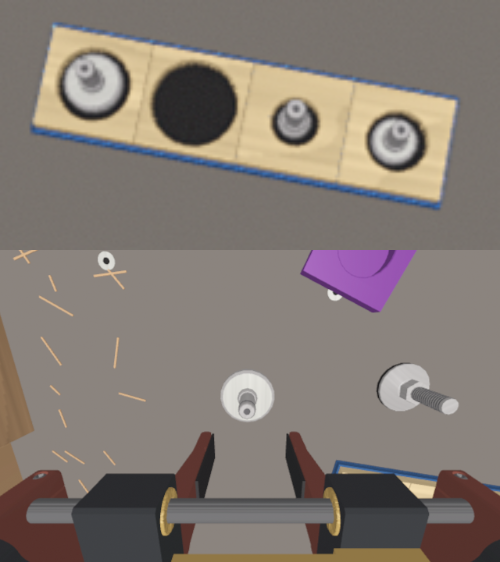

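Emit:
servo_tool:
  steps:
    - [0,-0.0015,0.04,0,0.6]
    - [0,0,0.04,0,0.6]
    - [0,0,0.02,0,0.6]
    - [0,0,0.006,0,0.6]
    - [0,0,0,0,0]
  newtons: 35

```text
t: 27.75
eef_pos: [0.45, -0.2974, 0.0287]
tool_rot: [0.001, -3.141, -0.0]
contact_force: [-0.0, 0.2, 0.4]
gripper_width: 0.0459
grip_force: 0.0
```

Emit:
servo_tool:
  steps:
    - [0,0,0,0,0]
    - [0,0,0,0,0]
    - [0,0,0,0,0]
    - [0,0,0,0,0]
    - [0,0,0,0,0]

```text
t: 28.38
eef_pos: [0.4503, -0.2978, 0.0294]
tool_rot: [-0.0, 3.141, -0.001]
contact_force: [-0.6, -0.3, 5.7]
gripper_width: 0.0173
grip_force: 35.0
```

Emit:
servo_tool:
  steps:
    - [0,0,-0.02,0,0]
    - [0,0,-0.04,0,0]
    - [0,0,-0.04,0,0]
    - [-0.017,0.021,-0.02,0,0]
    - [-0.02,0.04,0,0,0]

```text
t: 29.0
eef_pos: [0.4878, -0.2371, 0.1502]
tool_rot: [0.003, 3.139, -0.002]
contact_force: [-0.4, -0.1, -4.7]
gripper_width: 0.0175
grip_force: 35.0
```

Emit:
servo_tool:
  steps:
    - [-0.03,0.05,0,0,0]
    - [-0.03,0.05,0,0,0]
    - [-0.03,0.05,0,0,0]
    - [-0.03,0.05,0,0,0]
    - [-0.02,0.05,0,0,0]

```text
t: 29.62
eef_pos: [0.6271, 0.0155, 0.1478]
tool_rot: [0.001, -3.14, 0.0]
contact_force: [0.5, -0.5, -4.4]
gripper_width: 0.0174
grip_force: 35.0
```

Emit:
servo_tool:
  steps:
    - [-0.01,0.04,0,0,0]
    - [0,0,0,0,0]
    - [0,0,0,0,0]
    - [0,0,0.03,0,0]
    - [0,0,0.01,0,0]

```text
t: 30.25
eef_pos: [0.6349, 0.0522, 0.1068]
tool_rot: [-0.002, -3.138, 0.001]
contact_force: [-1.0, -0.6, -4.5]
gripper_width: 0.0174
grip_force: 35.0
```

Emit:
servo_tool:
  steps:
    - [0,0,0.01,0,0]
    - [0,0,0,0,0]
    - [0,0,0,0,0]
    - [0,0,0,0,0]
    - [0,0,0,0,0]

```text
t: 30.88
eef_pos: [0.637, 0.0537, 0.0992]
tool_rot: [-0.0, 3.141, 0.0]
contact_force: [0.0, -0.1, -5.0]
gripper_width: 0.0175
grip_force: 35.0
```

```bash
python3 look.py w10
```

```text
30.88 [0.637  0.0537 0.0992] [-0.     3.141  0.   ] 0.0175 cam [0.553 0.053 0.261]
pad_54 0.92 426 225 [0.664 0.149]
pad_54 0.79 207 184 [ 0.625 -0.045]
pad_54 0.79 317 230 [0.669 0.051]
pad_54 0.68 90 165 [ 0.609 -0.142]
nest_54 0.62 207 182 [ 0.624 -0.045]
nest_54 0.61 177 370 [ 0.832 -0.1  ]
```

View pics/w10.png

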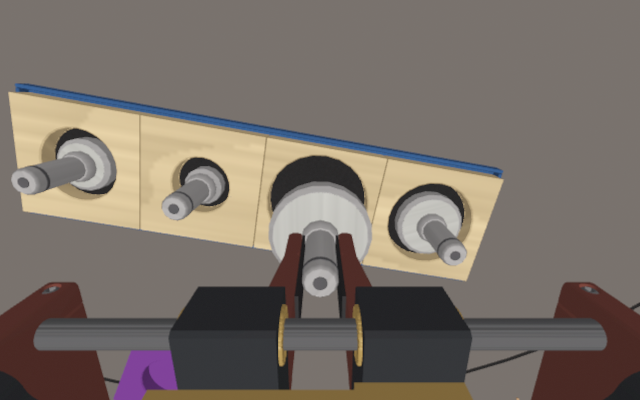

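Emit:
servo_tool:
  steps:
    - [0,0,0.02,0,0]
    - [0,0,0.02,0,0]
    - [0,0,0.012,0,0]
    - [0,0,0.007,0,0]
    - [0,0,0,0,0]

```text
t: 31.65
eef_pos: [0.6364, 0.0536, 0.0389]
tool_rot: [0.0, -3.14, 0.0]
contact_force: [0.3, -0.2, -4.5]
gripper_width: 0.0174
grip_force: 35.0
```

Emit:
servo_tool:
  steps:
    - [0,0,0.002,0,0]
    - [0,0,0.002,0,0]
    - [0,0,0.001,0,0]
    - [0,0,0,0,0]
    - [0,0,0,0,0]

```text
t: 32.28
eef_pos: [0.6373, 0.0537, 0.0364]
tool_rot: [-0.0, 3.14, 0.0]
contact_force: [-2.7, -0.6, 6.1]
gripper_width: 0.0173
grip_force: 35.0
```

Emit:
servo_tool:
  steps:
    - [0,0,0,0,0.5]
    - [0,0,0,0,0.5]
    - [0,0,0,0,0.5]
    - [0,0,0,0,0.5]
    - [0,0,-0.02,0,0.5]

```text
t: 32.9
eef_pos: [0.6355, 0.0535, 0.0539]
tool_rot: [0.0, -3.138, 0.0]
contact_force: [0.1, 0.4, -0.1]
gripper_width: 0.0444
grip_force: 0.0
```

Emit:
servo_tool:
  steps:
    - [0,0,-0.05,0,0.5]
    - [0,0,-0.05,0,0.5]
    - [0,0,-0.03,0,0.5]
    - [0.04,0.03,0,0,0.5]
    - [0.04,0.04,0,0,0.5]

```text
t: 33.52
eef_pos: [0.5565, 0.1238, 0.1867]
tool_rot: [0.003, 3.139, 0.001]
contact_force: [0.3, 1.2, -0.5]
gripper_width: 0.0436
grip_force: 0.0
```

Emit:
servo_tool:
  steps:
    - [0.04,0.05,0,0,0.5]
    - [0.03,0.05,0,0,0.5]
    - [0.03,0.05,0,0,0.5]
    - [0,0,0,0,0.5]
    - [0,0,0,0,0.5]

```text
t: 34.15
eef_pos: [0.4581, 0.2724, 0.1856]
tool_rot: [-0.002, 3.14, 0.001]
contact_force: [0.4, 0.1, -0.5]
gripper_width: 0.0438
grip_force: 0.0
```

```bash
python3 - <<'E'
from h import *
im=viewer.snapshot("top")[110:260,220:420]
save("end",cv2.resize(im,(800,600)))
E
```

```text
(no output)
```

View pics/end.png

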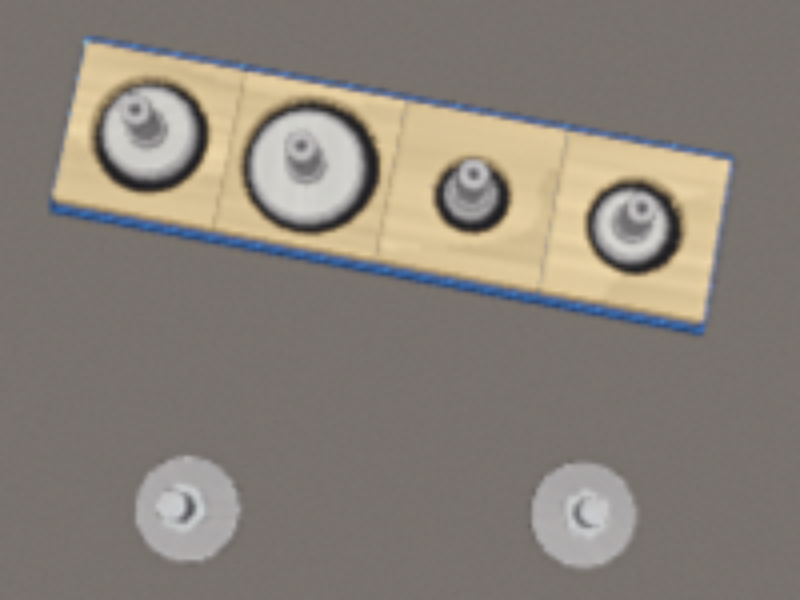

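All four pads sit upright inside the pockets of their own size, at about (150,135), (310,165), (472,195) and (633,228). The levelling feet are untouched at (187,508) and (583,515).

```bash
python3 -c "
from rig import env; print(env.sign_off())"
```

```text
the job is handed in; nothing more can be done
None
```

I set all four pads down upright in the nests of their own size, left both levelling feet untouched, and handed the job in at about 34 s; the hand-in reported no verdict.

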